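# Slide the drying casserole off the heat and cover it

### The job

The crucibles are dry: slide the casserole they stand in across the glass from the large ring into the empty small ring, never lifting it or toppling the crucibles, so that its whole base ends inside the small ring's line. Turn the large ring's knob anticlockwise right back to off and set the lid gently on the casserole so that it sits properly seated; leave the other knob and everything else as it is.

Things in the scene. Friction and masses are not known exactly. Their poses are not given: they have to be found in the camera images.
- hotplate: white two-zone laboratory hotplate, fixed. Origin: on the bench under the midpoint between its two rings; x away from the robot, y along the row of rings. Housing from x -225 to +150 mm, y -250 to +250 mm. Level black glass top 79 mm above the bench (x -115 to +140, y -235 to +235 mm); before it, on the robot's side, a white deck 75 mm high with two knobs.
- zone_large: the larger marked ring on the glass, a light line of 160 mm inside diameter with a fainter 100 mm ring in it: the heated place, where the casserole stands at the start. It is the left or the right one; the two ring centres are 240 mm apart along the hotplate's y. Origin: ring centre on the glass (79 mm above the bench); axes as the hotplate's.
- zone_small: the smaller marked ring on the glass, a single light line of 126 mm inside diameter, empty at the start: the casserole's destination. Origin: ring centre on the glass; axes as the hotplate's.
- knob_large_grip (a point): grip point of the larger ring's knob, on its upright axis, 112 mm above the bench, 180 mm before (-x of) that ring's centre. Black bar grip 42 mm long (point x), 14 mm thick (point y), its top 7 mm above this point, on a 44 mm disc whose top is 23 mm below this point. The point turns with the knob. A white pointer on the bar meets a black off mark on the robot's side when off.
- knob_large (a joint): angle of the larger ring's knob (rad): 0 = off, at its stop, the bar along the hotplate's x; grows clockwise seen from above, to 4.6. It starts on, 0.8 to 1.4 from off, stays where it is left and turns with about 0.05 N m of friction.
- knob_small (a joint): angle of the smaller ring's identical knob, 180 mm before that ring: already at 0 (off); to be left alone.
- casserole: round open white porcelain casserole, 0.3 to 0.6 kg: base 96 mm across, rim 109 mm, 58 mm tall, wall 4 mm, inner floor 5 mm up. Origin: centre of its underside. A straight level handle points along its own -x, roughly to the robot: 16 mm wide (y), 14 mm tall, centred 47 mm above the base, from 54 to 132 mm off the axis, the last 12 mm a stop 24 mm wide and 18 mm tall.
- crucible0: one of three loose white porcelain crucibles standing in the casserole: foot 22 mm, rim 36 mm across, 34 mm tall, 26 g, easily toppled. Origin: centre of its underside; its z axis is its own upright axis.
- crucible1: one of three loose white porcelain crucibles standing in the casserole: foot 22 mm, rim 36 mm across, 34 mm tall, 26 g, easily toppled. Origin: centre of its underside; its z axis is its own upright axis.
- crucible2: one of three loose white porcelain crucibles standing in the casserole: foot 22 mm, rim 36 mm across, 34 mm tall, 26 g, easily toppled. Origin: centre of its underside; its z axis is its own upright axis.
- lid: the casserole's round white porcelain lid, 114 mm across, 48 mm tall, 0.13 kg, right way up on the bench left or right of the hotplate. Below, a rim 90 mm across, 6 mm deep fits loosely in the 100 mm mouth; on top a knob whose head, 26 mm across, is 33 to 46 mm above the origin, the lid's top round it 18 mm. Origin: underside centre, 52 mm above the casserole's base when seated.
- beaker: small glass beaker, 50 mm across, 62 mm tall, standing at the back of the glass plate between the two rings; origin: centre of its underside; a bystander.
- basin: shallow white porcelain bowl, 92 mm across, 32 mm tall, on the bench beside the hotplate, on the side where the lid is not; origin: centre of its underside; a bystander.
- amber_bottle: brown glass reagent bottle with black cap, 72 mm across, about 150 mm tall, on the bench left of the hotplate; origin: centre of its underside; a bystander.
- wash_bottle: white plastic wash bottle with bent spout, 74 mm across, about 190 mm tall, on the bench right of the hotplate; origin: centre of its underside; a bystander.
- weighing_bottle: small stoppered glass weighing bottle, 48 mm across, 72 mm tall, on the bench to the right; origin: centre of its underside; a bystander.
- tongs: steel crucible tongs about 220 mm long lying flat on the bench to the left; origin: at the pivot's underside; a bystander.
There are look-alikes about, which are no part of the job. What is shaped like the lid but brown or red is not meant.

How it is judged:
At the end, for the whole second after the job is handed in: Casserole on the glass within 15 mm of the small ring's centre; large ring's knob within 0.15 rad of off; lid seated on the casserole, within 8 mm of its axis and level (0.06 rad); the three crucibles upright in it (0.25 rad); all at rest (horizontal distance between casserole and zone_small below 0.015 m and height (world z) of casserole below 0.083 m and angle between casserole's own z axis and vertical below 0.04 rad and value of joint knob_large below 0.15 rad and horizontal distance between lid and casserole below 0.008 m and z of lid in the frame of casserole between 0.048 and 0.056 m and angle between lid's own z axis and vertical below 0.06 rad and linear speed of each of casserole, lid below 0.01 m/s and horizontal distance between each of crucible0, crucible1, crucible2 and casserole below 0.045 m and angle between each of crucible0, crucible1, crucible2's own z axis and vertical below 0.25 rad); the robot touches nothing.
It fails at once if the casserole is lifted (more than 6 mm off the glass) or tipped (more than 0.12 rad) (height (world z) of casserole above 0.085 m or angle between casserole's own z axis and vertical above 0.12 rad).
It fails at once if a crucible topples (angle between any of crucible0, crucible1, crucible2's own z axis and vertical above 0.6 rad).
It fails at once if the lid is dropped or slammed onto the casserole (moving faster than 0.4 m/s within about 2 cm of its seat) (distance between lid and casserole below 0.072 m and linear speed of lid above 0.4 m/s).
It fails at once if the small ring's knob is turned (more than 0.2 rad) (value of joint knob_small above 0.2 rad).
It fails at once if a bystander is moved more than 30 mm or knocked over (distance of any of beaker, basin, amber_bottle, wash_bottle, weighing_bottle, tongs from where it was at the start of the episode above 0.03 m or angle between any of beaker, basin, amber_bottle, wash_bottle, weighing_bottle, tongs's own z axis and vertical above 0.5 rad).
It also fails if it takes over 64 s, if anything falls off the work surface, if the arm or the gripper's body presses on something with over 40 N, if the wrist force passes 120 N, or if a joint passes its speed limit or range.

### The arm

A 6-joint arm with a two-finger parallel gripper is mounted at the origin on the work surface. World frame = base frame: x ahead of the robot, y to its left, z up, the work surface at z = 0. Lengths are in m, angles in rad, forces in N, time in s.
With the tool pointing down it reaches from about 0.375 to 0.975 m from the base axis. Payload 3.8 kg.
Tool frame: the origin (TCP) lies midway between the tips of the shut fingers; the grasp point (between the pads) lies 19 mm behind it; z points along the fingers, y is the line along which they close (so a half turn about z gives the same grasp; the last joint's range is limited). The gripper opens to 85 mm and grips with 20 to 120 N. Pads are 22 mm wide; open, the fingers measure 114 mm over their backs; the gripper's body (76 mm by 85 mm) begins 54 mm behind the grasp point. The pads swing forward as they close: fully open they stand 13 mm farther back than shut.
Start: joints at [1.195, 0.264, 1.604, -0, 1.274, -0.037], TCP at [0.224, 0.637, 0.231] pointing down, gripper open.
Joint ranges: [-2.63, 2.63], [-0.94, 2.18], [0.31, 2.57], [-1.31, 4.45], [0, 2.66], [-2.55, 2.55]. Speed limits (rad/s): [2.57, 2.57, 3.14, 3.14, 3.14, 3.14].

### API

Orientations are given as a unit quaternion [w, x, y, z].
In Python, from workcell import manip, snapshot, calibration gives the robot as it stands. Calls block until the motion is done:
- manip.move_to(position, orientation): joint-space move of the TCP to a pose.
- manip.move_linear(position, v=0.15, frame=None, max_force=None): straight line of the TCP; frame=None keeps the orientation; v is the mean speed in m/s. With max_force (N) it stops when the force on the tool has changed by that much, and returns True; else False.
- manip.move_j(angles): joint-space move.
- manip.grip(opening, grip_force=None): finger opening in m; grip_force is the grip in N (None keeps the last); returns when the fingers have stopped.
- manip.pause(seconds).
- manip.ik(position, orientation): joint angles nearest the present ones, or None.
- manip.sense(): the state.
- snapshot(name): name is "side" or "top" or "wrist"; returns the picture (400x640x3 uint8, blue, green, red); there is no depth.
- calibration(name): a dict with "fov_y" (degrees; the focal length in pixels is half the picture's height over the tangent of half this angle, whatever the lens; pixels are square), "cx", "cy" (the principal point, pixels), "dist" ([k1, k2, p1, p2, k3] as OpenCV has them; the pictures are not rectified), "world_from_camera" (4x4, takes a point from camera to world coordinates). Camera axes: x right, y up, looking along -z (the intrinsics and any distortion apply to the point x, -y, -z); pixel columns grow to the right and rows downward; lengths in m; the calibration is good to about 2 mm. A picture is of the moment at which its call begins: read the wrist's pose just before it. calibration takes no time and is no camera call; for the wrist camera it gives the pose at the moment of the call.
A pose or a line that the arm cannot do raises manip.Unreachable and nothing moves.
- manip.hand_in(): hands the job in; it is judged then, once.
The state is a dict: "time_s": time; "joints": joint angles; "joint_velocities": joint speeds; "joint_torque": joint torques, N m; "tool_pos": TCP position; "eef_rot": TCP orientation; "wrist_force": force on the tool from outside, world axes, zero at the start; "ft_torque": the same for the moment, N m; "opening": finger opening in m; "gripper_force": force on a finger pad.
Only numpy, scipy, OpenCV 4.12 (cv2) and the standard library are available. Lean on these libraries where they do the work, as an engineer would, in place of code of your own. Each camera call takes 0.05 s, during which the arm holds its last target. There are 200 camera calls.

## Working session

There is one attempt and no reset: what is moved stays moved. The work goes in short steps, each a Python script; the robot and the scene stay as the last script left them, time stands still between calls to the robot, and variables do not carry over. Pictures are saved under pics/ and viewed, at most 10 in all, crops included, and the job is handed in when it is done.

```bash
mkdir -p pics; ls
cat > h.py <<'E'
import numpy as np, cv2
from workcell import manip, snapshot, calibration
def cal(n):
    c=calibration(n); f=200/np.tan(np.radians(c["fov_y"])/2)
    K=np.array([[f,0,c["cx"]],[0,f,c["cy"]],[0,0,1.]])
    return K,np.array(c["dist"],float),np.array(c["world_from_camera"])
def ray(c,uv):
    K,d,T=c
    p=cv2.undistortPoints(np.array(uv,float).reshape(-1,1,2),K,d).reshape(-1,2)
    v=np.c_[p[:,0],-p[:,1],-np.ones(len(p))]@T[:3,:3].T
    return T[:3,3],v
def plane(c,uv,z):
    o,v=ray(c,uv); return o+v*((z-o[2])/v[:,2])[:,None]
def proj(c,P):
    K,d,T=c
    q=(np.array(P,float).reshape(-1,3)-T[:3,3])@T[:3,:3]
    q=q*[1,-1,-1]
    return cv2.projectPoints(q,np.zeros(3),np.zeros(3),K,d)[0].reshape(-1,2)
E
python3 - <<'E'
from h import *
for n in ["top","side","wrist"]:
    im=snapshot(n); cv2.imwrite(f"pics/{n}0.png",im); K,d,T=cal(n); print(n,K[0,0],K[:2,2],d,T.round(3).tolist())
print(manip.sense())
E
```

```text
pics
top 414.5205155055654 [319.84924102 191.92639976] [-0.07981414  0.          0.          0.          0.        ] [[-0.029, 0.999, -0.03, 0.475], [-0.999, -0.029, 0.015, 0.004], [0.014, 0.03, 0.999, 1.39], [0.0, 0.0, 0.0, 1.0]]
side 508.039457129661 [318.06395183 204.31401385] [-0.01717266  0.          0.          0.          0.        ] [[-0.904, 0.24, -0.354, -0.121], [-0.428, -0.5, 0.753, 1.396], [0.004, 0.832, 0.555, 1.09], [0.0, 0.0, 0.0, 1.0]]
wrist 339.78308925497277 [317.08293299 197.91068676] [-0.00696317  0.          0.          0.          0.        ] [[0.332, -0.91, -0.249, 0.161], [0.943, 0.32, 0.09, 0.659], [-0.002, -0.265, 0.964, 0.373], [0.0, 0.0, 0.0, 1.0]]
{'time_s': 0.15, 'joints': array([ 1.19507158e+00,  2.64589967e-01,  1.60507881e+00,  1.49999415e-05,
        1.27371797e+00, -3.68947067e-02]), 'joint_velocities': array([ 2.35207504e-03, -2.19619093e-03, -4.08959851e-03, -5.74558325e-04,
       -2.06520116e-03, -1.67128480e-05]), 'joint_torque': array([ 1.28797459e-03, -5.15900838e+01, -3.67962277e+01,  2.82549382e-05,
        8.03437026e-03, -1.80208019e-05]), 'tool_pos': array([0.22413935, 0.63608348, 0.2302314 ]), 'eef_rot': array([-1.90776034e-04,  1.68607876e-01,  9.85682799e-01, -8.76551153e-04]), 'wrist_force': array([-0.05866151,  0.44249399, -0.37503794]), 'ft_torque': array([ 0.01955661,  0.03853524, -0.01648958]), 'gripper_force': 0.0, 'opening': 0.08591222048363432}
```

View pics/top0.png

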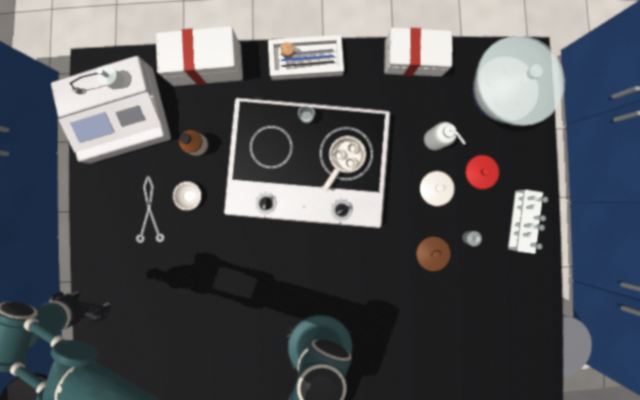

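View pics/side0.png

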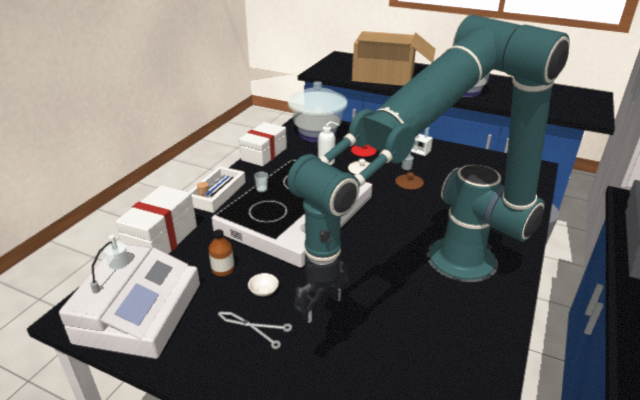

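The top view shows the large ring at (346,153) on the right, with the casserole in it and its handle ending near (328,186). The small ring is at (271,147) and the large knob at (342,209). The white lid is on the right at (437,188), and the look-alikes are at (482,172) in red and (433,254) in brown. The side view shows the gripper hovering over the left bench, clear of everything.

```bash
cat >> h.py <<'E'
def q(th):  # tool down, tool y at world angle th
    f=(th+np.pi/2)/2; return [0,np.cos(f),np.sin(f),0]
E
python3 - <<'E'
from h import *
c=cal("top")
print(plane(c,[(271,147),(346,153),(308,150)],.079).round(3), plane(c,[(342,209)],.112).round(3), plane(c,[(437,188)],.03).round(3))
s=manip.sense()["tool_pos"]
manip.move_linear([s[0],s[1],.36],v=.3)
h=plane(c,[(308,150)],.079)[0]
manip.move_to([h[0]-.06,h[1],.38],q(np.pi/2))
C=cal("wrist"); im=snapshot("wrist"); cv2.imwrite("pics/w1.png",im); np.savez("w1",K=C[0],d=C[1],T=C[2])
l=plane(c,[(437,188)],.03)[0]
manip.move_to([l[0]-.04,l[1],.34],q(np.pi/2))
C=cal("wrist"); im=snapshot("wrist"); cv2.imwrite("pics/w2.png",im); np.savez("w2",K=C[0],d=C[1],T=C[2])
s=manip.sense(); print(s["time_s"],s["tool_pos"],s["joints"])
E
```

```text
[[ 0.662  0.136  0.079]
 [ 0.636 -0.102  0.079]
 [ 0.649  0.018  0.079]] [[ 0.459 -0.082  0.112]] [[ 0.518 -0.405  0.03 ]]
4.9833 [ 0.47871981 -0.40399282  0.3402928 ] [-7.40957413e-01  1.25597354e-01  1.56983277e+00  4.58687590e-04
  1.44578207e+00 -2.31348969e+00]
```

View pics/w1.png

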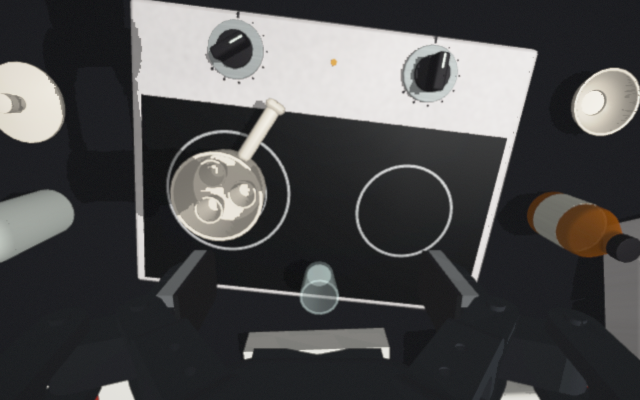

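View pics/w2.png

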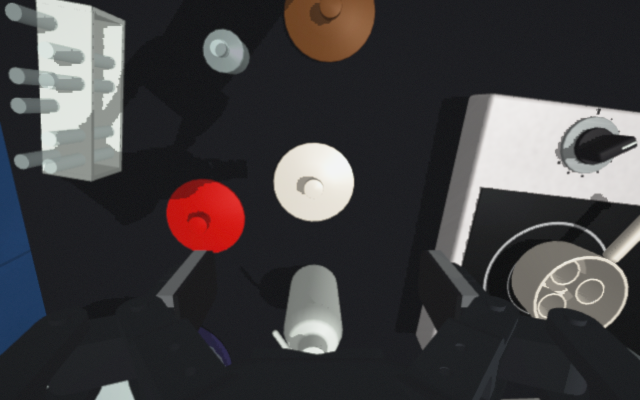

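w1 shows the casserole at (218,195) with its handle end at (272,106). The large ring is at (228,190), the small ring at (404,211), the large knob at (235,48) and the small knob at (431,72). w2 shows the white lid at (314,182), with its knob head near (314,188).

```bash
cat > meas.py <<'E'
from h import *
from scipy.optimize import least_squares
def load(n):
    z=np.load(n+".npz"); return (z["K"],z["d"],z["T"]),cv2.imread(f"pics/{n}.png")
def circ(P,r=None):
    x0=np.r_[P.mean(0),r or .06]
    f=lambda x: np.hypot(*(P-x[:2]).T)-(r or x[2])
    s=least_squares(f,x0,loss="soft_l1",f_scale=.001); return s.x, np.median(abs(f(s.x)))
def outer(m,c):  # outline points of the blob nearest pixel c
    n,l,st,ct=cv2.connectedComponentsWithStats(m.astype(np.uint8))
    lab=l[int(c[1]),int(c[0])]
    if lab==0: lab=1+np.argmin(np.hypot(*(ct[1:]-c).T))
    k=max(cv2.findContours((l==lab).astype(np.uint8),cv2.RETR_EXTERNAL,cv2.CHAIN_APPROX_NONE)[0],key=cv2.contourArea)
    return k.reshape(-1,2).astype(float)
E
python3 - <<'E'
from meas import *
c,im=load("w1"); g=im.max(2)
vv,uu=np.mgrid[:400,:640]
# small ring
m=(g>110)&(np.hypot(uu-404,vv-211)<62)&(np.hypot(uu-404,vv-211)>30)&(vv<248)
ps=plane(c,np.c_[uu[m],vv[m]],.079)[:,:2]; s,e=circ(ps); print("small",s,e,m.sum())
# large ring
m=(g>90)&(np.hypot(uu-228,vv-190)<75)&(((uu>272)&(vv>110))|(vv>243)&(uu<265)|((vv<142)&(uu<240)&(vv>122)))
pl=plane(c,np.c_[uu[m],vv[m]],.079)[:,:2]; L,e=circ(pl,.081); L2,e2=circ(pl); print("large",L,e,L2,e2,m.sum())
d=s[:2]-L[:2]; print("dist",np.hypot(*d),"yaw",np.arctan2(-d[0],d[1]))
# casserole outline
mm=(g>75)&(np.hypot(uu-218,vv-195)<56); k=outer(mm,(240,165))
P=plane(c,k,.137)[:,:2]; cam=c[2][:2,3]; 
x=np.r_[plane(c,[(218,193)],.137)[0,:2]]
for _ in range(5):
    dv=P-x; out=(x-cam)/np.linalg.norm(x-cam)
    r=np.hypot(*dv.T); sel=((dv@out)/r>-0.1)&(abs(r-.0545)<.006)
    x,e=circ(P[sel],.0545); x=x[:2]
print("cass",x,e,sel.sum(),"cam",c[2][:3,3])
# handle: bright pixels outside body
hm=(g>130)&(uu>236)&(uu<290)&(vv>92)&(vv<160)
H=plane(c,np.c_[uu[hm],vv[hm]],.131)[:,:2]; r=np.hypot(*(H-x).T)
H=H[(r>.064)&(r<.14)]; r=np.hypot(*(H-x).T); w=H[(r<.118)]
print("handle far",r.max(),"mean",w.mean(0),"ang from casserole",np.arctan2(*(w.mean(0)-x)[::-1]))
u,sv,vt=np.linalg.svd(w-w.mean(0)); print("dir",vt[0],np.arctan2(*-vt[0][::-1]),np.arctan2(*vt[0][::-1]))
# lid
c2,i2=load("w2"); g2=i2.min(2)
k=outer(g2>100,(300,165)); 
for z in (.006,.012): print("lid",circ(plane(c2,k,z)[:,:2]))
o=np.copy(i2[120:240,250:380]); cv2.imwrite("pics/c2.png",np.hstack([cv2.resize(o,None,fx=3,fy=3),cv2.resize(im[10:100,190:280],(360,360))]))
E
```

```text
small [0.66334414 0.13886898 0.06452893] 0.0010766955650697643 734
large [ 0.63629095 -0.0997061   0.081     ] 0.0013245454350872751 [ 0.63648198 -0.10083319  0.08224807] 0.0012849369950354295 704
dist 0.24010402838733005 yaw -0.11291253212536483
cass [ 0.62859141 -0.10168875] 0.001620008687455085 212 cam [0.52148684 0.02003327 0.52271772]
handle far 0.1399905562803015 mean [ 0.55270483 -0.04855169] ang from casserole 2.530721271641542
dir [ 0.99394139 -0.1099114 ] 3.031458739699869 -0.11013391388992408
lid (array([ 0.51981295, -0.40838385,  0.05732367]), np.float64(0.0003440222886213172))
lid (array([ 0.51844467, -0.40832075,  0.05660264]), np.float64(0.0003397558107739902))
```

View pics/c2.png

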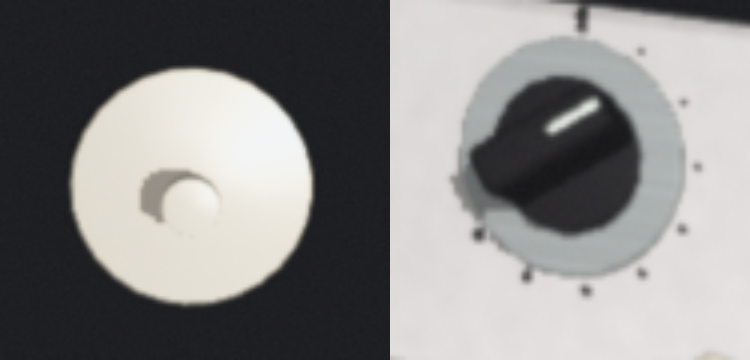

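The crop shows the lid's knob head at about (313,189) in w2. The large knob's white pointer runs from (228.7,42.5) to (242.4,35.2) in w1, which is clockwise from the off mark above it.

Run:
```python
from meas import *
c,im=load("w1"); g=im.max(2); c2,i2=load("w2")
print("lid head",plane(c2,[(313.3,189)],.045))
a,b=plane(c,[(228.7,42.5),(242.4,35.2)],.119)[:,:2]; d=b-a; print("knob ptr",d,np.arctan2(d[1],-d[0]), "rel off", np.arctan2(d[1],-d[0])-(.113))
yaw=-.113; ex=np.array([np.cos(yaw),np.sin(yaw)]); L=np.array([.63648,-.1005]); k=L-.18*ex; print("knob pos",k,"proj",proj(c,[*k,.119]), "ptr mid",(a+b)/2)
pts=[]
for v in range(122,152):
    row=g[v,236:295]>140; n,l,st,ct=cv2.connectedComponentsWithStats(row.astype(np.uint8).reshape(1,-1))
    i=1+np.argmax(st[1:,4]); u=236+ct[i][0]; pts.append((u,v,st[i,4]))
pts=np.array(pts); print(pts[::4].tolist())
P=plane(c,pts[:,:2],.131)[:,:2]
vx,vy,x0,y0=cv2.fitLine(P[(pts[:,2]>14)&(pts[:,2]<26)].astype(np.float32),cv2.DIST_HUBER,0,.01,.01).ravel(); print("handle line",vx,vy,x0,y0,np.arctan2(vy,vx))
x=np.array([.6286,-.1017]); n=np.array([-vy,vx]); print("axis offset from casserole centre",(x-[x0,y0])@n)
# stop end
e=plane(c,[(274,104)],.131)[0,:2]; print("end",e,np.hypot(*(e-x)))
```

```text
lid head [[ 0.51939626 -0.40809851  0.045     ]]
knob ptr [-0.00735495  0.0154383 ] 1.126198768436297 rel off 1.013198768436297
knob pos [ 0.45762799 -0.08020326] proj [[225.71216865  44.34477611]] ptr mid [ 0.45208023 -0.06907783]
[[265.0, 122.0, 17.0], [262.5, 126.0, 16.0], [260.0, 130.0, 17.0], [257.5, 134.0, 16.0], [255.0, 138.0, 17.0], [253.0, 142.0, 17.0], [249.5, 146.0, 16.0], [247.5, 150.0, 16.0]]
handle line 0.82408917 -0.56646013 0.55374074 -0.047590807 -0.60220397
axis offset from casserole centre -0.0021860134091945885
end [ 0.52083862 -0.02771475] 0.13071469254188012
```

Run:
```python
from meas import *
g=np.array([.5537,-.0476]); Q=q(.969)
def st(t): s=manip.sense(); print(t,round(s["time_s"],2),s["tool_pos"].round(4),s["wrist_force"].round(1),round(s["opening"],4),s["gripper_force"])
manip.grip(.055); manip.move_to([*g,.20],Q); st("above")
print(manip.move_linear([*g,.108],v=.1,max_force=8)); st("down")
manip.grip(.0,40); st("grip")
t=g+[.0342,.2398]
manip.move_linear([*t,.108],v=.06); manip.pause(.3); st("slid")
C=cal("wrist"); im=snapshot("wrist"); cv2.imwrite("pics/w3.png",im); np.savez("w3",K=C[0],d=C[1],T=C[2])
cv2.imwrite("pics/top3.png",snapshot("top"))
```

```text
above 6.85 [ 0.5542 -0.0483  0.2006] [ 1.3 -0.6  0.1] 0.055 0.0
False
down 7.92 [ 0.5544 -0.0477  0.1088] [ 0.1  0.1 -0.1] 0.0549 0.0
grip 8.35 [ 0.554  -0.0479  0.1088] [-1.9 -1.3  4.2] 0.0152 41.83375418186188
slid 12.83 [0.5883 0.1902 0.1084] [-0.6 -7.6  4.3] 0.0151 42.15537786483765
```

View pics/w3.png

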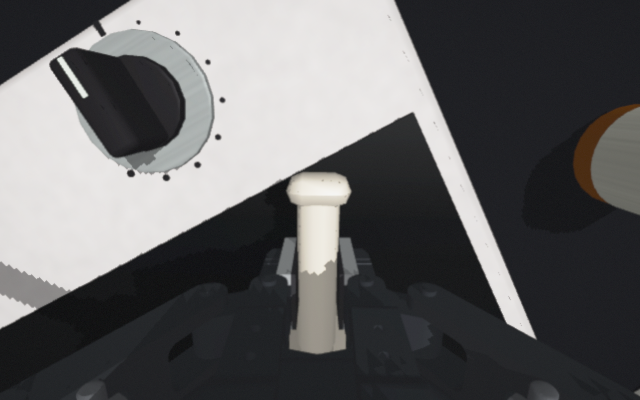

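w3 shows the handle held squarely between the pads, centred at about (318,260), with its stop at (319,188). I'll release it and check where the casserole stands from above.

Run:
```python
from meas import *
manip.grip(.05); s=manip.sense()["tool_pos"]
manip.move_linear([s[0],s[1],.20],v=.12)
manip.move_to([.59,.02,.38],q(np.pi/2))
C=cal("wrist"); im=snapshot("wrist"); cv2.imwrite("pics/w4.png",im); np.savez("w4",K=C[0],d=C[1],T=C[2])
print(manip.sense()["time_s"])
```

```text
15.3083
```

View pics/w4.png

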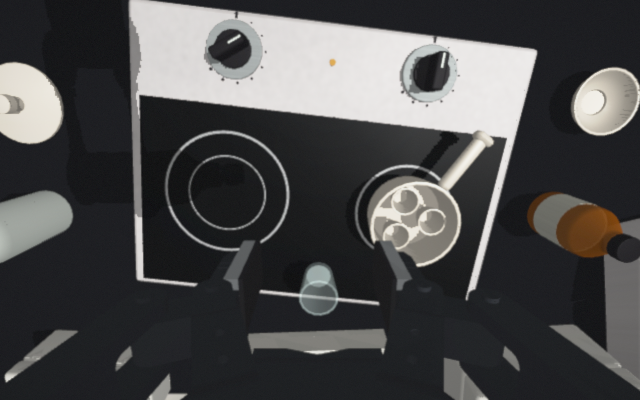

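w4 shows the casserole in the small ring with its rim centred near (415,220) and all three crucibles upright. The large ring is empty at (227,190).

Run:
```python
from meas import *
c,im=load("w4"); g=im.max(2); vv,uu=np.mgrid[:400,:640]
r=np.hypot(uu-227,vv-190); m=(g>100)&(r<66)&(r>50)&(vv<240)&(vv>125)
L,e=circ(plane(c,np.c_[uu[m],vv[m]],.079)[:,:2]); print("large",L,e)
mm=(g>85)&(np.hypot(uu-415,vv-220)<56); mm[:, :365]=0
k=outer(mm,(437,200)); P=plane(c,k,.137)[:,:2]; cam=c[2][:2,3]
x=plane(c,[(415,222)],.137)[0,:2]
for _ in range(8):
    dv=P-x; o=(x-cam)/np.linalg.norm(x-cam); rr=np.hypot(*dv.T)
    sel=((dv@o)/rr>0)&(abs(rr-.0545)<.005)&(k[:,0]>402)
    x,e=circ(P[sel],.0545); x=x[:2]
print("cass",x,e,sel.sum()," vs small .6633 .1389 and pred", L[:2]+.24*np.array([.1127,.9936]))
# overlay check
for ctr,R,z,col in ((x,.0545,.137,(0,0,255)),(x,.048,.079,(0,255,0)),((.6633,.1389),.064,.079,(255,0,255))):
    t=np.linspace(0,6.28,60); p=proj(c,np.c_[ctr[0]+R*np.cos(t),ctr[1]+R*np.sin(t),0*t+z])
    cv2.polylines(im,[p.round().astype(np.int32)],True,col,1)
cv2.imwrite("pics/ov4.png",cv2.resize(im[120:290,320:520],(800,600)[:1]+(600,)) if False else cv2.resize(im[130:280,330:500],None,fx=3.5,fy=3.5))
```

```text
large [ 0.63590232 -0.09978839  0.08146737] 0.0009555984126098233
cass [0.66123673 0.13893922] 0.0003668739661800008 97  vs small .6633 .1389 and pred [0.66295032 0.13867561]
```

View pics/ov4.png

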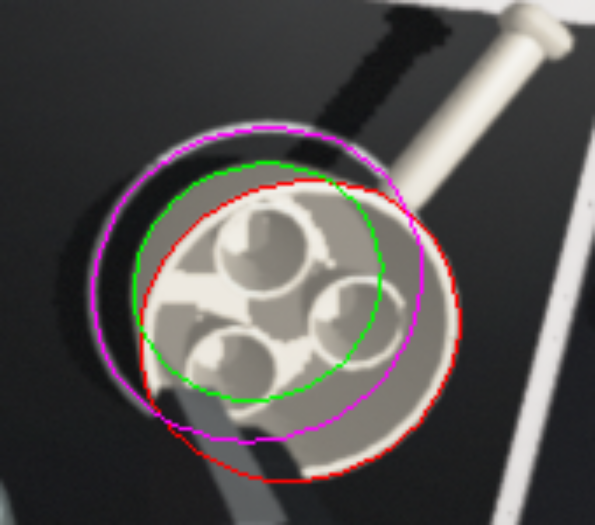

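The overlay fits: the casserole is within about 2 mm of the small ring's centre. Next is the knob.

Run:
```python
from meas import *
def st(t): s=manip.sense(); print(t,round(s["time_s"],2),s["tool_pos"].round(4),s["wrist_force"].round(1),s["ft_torque"].round(2),round(s["opening"],4),s["joints"].round(3)); return s
p=[.4573,-.0798]
manip.move_to([*p,.19],q(.444))
print(manip.move_linear([*p,.096],v=.1,max_force=8)); st("down")
manip.grip(0,30); s=st("grip"); j=np.array(s["joints"])
for a in (.35,.7,1.0,1.06):
    jj=j.copy(); jj[5]-=a; manip.move_j(jj); st(a)
manip.grip(.05); st("open"); s=manip.sense()["tool_pos"]
manip.move_linear([s[0],s[1],.19],v=.15)
manip.move_to([.45,-.08,.33],q(np.pi/2))
C=cal("wrist"); im=snapshot("wrist"); cv2.imwrite("pics/w5.png",im); np.savez("w5",K=C[0],d=C[1],T=C[2])
k=proj(C,[[*p,.112]])[0]; print(k,manip.sense()["time_s"])
u,v=k.astype(int); v0=max(v-70,0);cv2.imwrite("pics/w5c.png",cv2.resize(im[v0:v0+140,max(u-90,0):u+90],None,fx=3,fy=3))
```

```text
False
down 17.39 [ 0.458  -0.0799  0.0967] [0.  0.7 0.8] [0.07 0.02 0.06] 0.0501 [-0.226 -0.007  2.175 -0.     0.973 -0.67 ]
grip 17.8 [ 0.4575 -0.0799  0.0967] [-2.2 -0.9  4.3] [-0.08  0.45 -0.  ] 0.0132 [-0.226 -0.008  2.175 -0.     0.974 -0.67 ]
0.35 18.23 [ 0.4574 -0.08    0.0967] [-0.4 -0.5  2. ] [-0.08  0.23  0.06] 0.013 [-0.227 -0.008  2.175 -0.     0.974 -1.017]
0.7 18.65 [ 0.4574 -0.08    0.0967] [-1.4 -1.3  1.7] [-0.1   0.27  0.06] 0.0133 [-0.227 -0.008  2.175 -0.     0.974 -1.366]
1.0 19.04 [ 0.4574 -0.08    0.0967] [-2.3 -1.8  2.6] [-0.16  0.36  0.  ] 0.0129 [-2.270e-01 -8.000e-03  2.175e+00 -1.000e-03  9.740e-01 -1.665e+00]
1.06 19.29 [ 0.4578 -0.0801  0.0968] [-0.3 -2.8  1.4] [-0.32  0.11 -0.75] 0.0134 [-0.227 -0.008  2.175  0.     0.973 -1.726]
open 19.73 [ 0.4574 -0.0798  0.0966] [-0.2  0.3  0.4] [ 0.01  0.04 -0.01] 0.0501 [-0.226 -0.008  2.175 -0.     0.974 -1.73 ]
[316.32620645 176.67831688] 21.175
```

View pics/w5c.png

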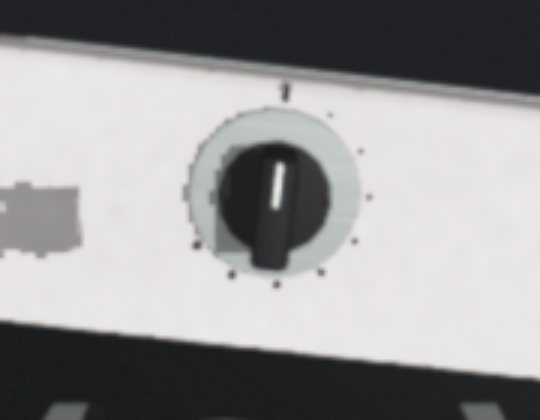

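The knob's pointer is on the off mark, and I felt the end stop at −0.75 N m. The last step is the lid.

Run:
```python
from meas import *
def st(t): s=manip.sense(); print(t,round(s["time_s"],2),s["tool_pos"].round(4),s["wrist_force"].round(1),round(s["opening"],4),s["gripper_force"]); return s
l=[.5192,-.4082]; Q=q(.6); d=[.6612,.1389]
manip.move_to([*l,.15],Q)
print(manip.move_linear([*l,.024],v=.08,max_force=6)); st("down")
manip.grip(0,40); s=st("grip"); zg=s["tool_pos"][2]; off=s["tool_pos"][:2]-l
manip.move_linear([*l,.29],v=.15); st("lift")
manip.move_to([*d,.26],Q); manip.pause(.2)
manip.move_linear([*d,.131+zg+.025],v=.08); manip.pause(.3); st("hover")
print(manip.move_linear([*d,.131+zg-.002],v=.02,max_force=3)); st("contact")
cv2.imwrite("pics/top6.png",snapshot("top")); cv2.imwrite("pics/side6.png",snapshot("side"))
print("zg",zg,"off",off)
```

```text
False
down 24.32 [ 0.5196 -0.4086  0.0247] [ 0.4 -0.6  0.6] 0.0502 0.0
grip 24.67 [ 0.5195 -0.4085  0.0247] [-0.9 -0.4  4.2] 0.0238 39.35219539096579
lift 26.59 [ 0.5188 -0.4078  0.2886] [-0.9  0.4 -1.4] 0.024 39.25414772937074
hover 30.27 [0.6614 0.1389 0.1812] [-0.1  0.6 -1.1] 0.0238 39.25701717962511
True
contact 31.38 [0.661  0.1389 0.156 ] [-1.1 -0.2  4.9] 0.0236 39.788753060856834
zg 0.02472016018955967 off [ 0.00034355 -0.00031569]
```

Contact came at the seat height, within 0.3 mm. I'll release, retreat and check.

Run:
```python
from meas import *
manip.grip(.045); manip.pause(.2); s=manip.sense()["tool_pos"]
manip.move_linear([s[0],s[1],.25],v=.1)
manip.move_to([.56,.1,.38],q(np.pi/2)); manip.pause(.3)
C=cal("wrist"); im=snapshot("wrist"); cv2.imwrite("pics/w7.png",im)
u,v=proj(C,[[.6612,.1389,.14]])[0].astype(int)
for R,z,col in ((.057,.139,(0,0,255)),(.048,.079,(0,255,0)),(.013,.176,(255,0,0))):
    t=np.linspace(0,6.28,60); p=proj(C,np.c_[.6612+R*np.cos(t),.1389+R*np.sin(t),0*t+z]); cv2.polylines(im,[p.round().astype(np.int32)],True,col,1)
cv2.imwrite("pics/w7c.png",cv2.resize(im[max(v-90,0):v+90,max(u-110,0):u+110],None,fx=3,fy=3)); print(manip.sense()["time_s"])
```

```text
34.425
```

View pics/w7c.png

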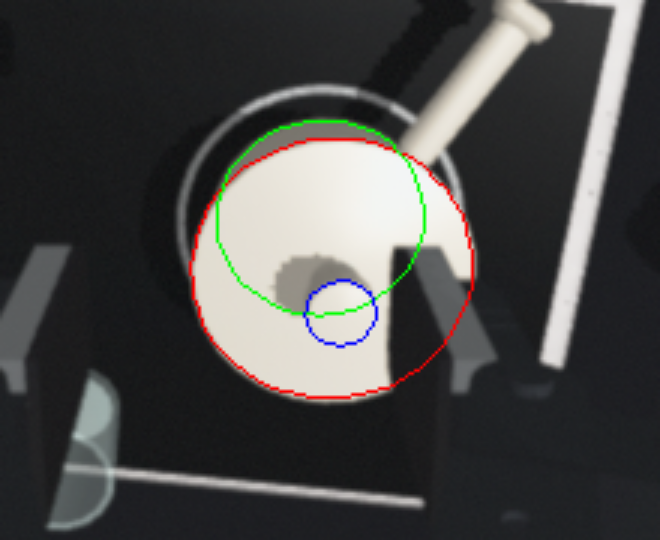

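The lid sits level and concentric, and its outline and knob head match the seated prediction. The base is inside the ring.

```bash
python3 -c "
from workcell import manip
print(manip.hand_in())"
```

```text
the job is handed in; nothing more can be done
None
```

I handed the job in at about 34 s: the casserole is inside the small ring about 2 mm off centre, the large knob is at its off stop, and the lid is seated level. The crucibles were upright when last seen, just before the lid went on; the hand-in returned no verdict.

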